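# Sleeve the bare shaft and snap both housing covers shut

### The arm

A 7-joint arm with a two-finger parallel gripper is mounted at the origin on the work surface. World frame = base frame: x ahead of the robot, y to its left, z up, the work surface at z = 0. Lengths are in m, angles in rad, forces in N, time in s.
With the tool pointing down it reaches from about 0.4 to 0.925 m from the base axis. Payload 5.6 kg.
Tool frame: the origin (TCP) lies between the finger pads; the fingertips stand 8 mm ahead of it and the grasp point (between the pads) lies 11 mm behind it; z points along the fingers, y is the line along which they close (so a half turn about z gives the same grasp; the last joint's range is limited). The gripper opens to 85 mm and grips with 20 to 120 N. Pads are 22 mm wide; open, the fingers measure 114 mm over their backs; the gripper's body (76 mm by 85 mm) begins 54 mm behind the grasp point. The pads swing forward as they close: fully open they stand 13 mm farther back than shut.
Start: joints at [-1.307, 0.468, -0.012, 1.603, 0.006, 1.071, -0.056], TCP at [0.196, 0.62, 0.239] pointing down, gripper open.
Joint ranges: [-2.53, 2.53], [-0.31, 2.02], [-1.57, 1.55], [0.28, 2.44], [-1.29, 4.43], [0.15, 1.84], [-2.92, 2.92]. Speed limits (rad/s): [2.57, 2.57, 3.14, 3.14, 3.14, 3.14, 3.14].

### API

Orientations are given as [roll, pitch, yaw] about the fixed x, y, z axes, in that order (R = Rz(yaw) Ry(pitch) Rx(roll)).
In Python, from workcell import manip, eyes gives the robot as it stands.
- The arm moves only by the shell command python3 -m creep 'ROWS' [FORCE]. ROWS is JSON, a list of rows, each an object with "dr": the turn, a rotation vector about the tool's x, y, z in rad, a list of three; "dp": the shift along the tool's x, y, z in mm, a list of three; "jaw": the closure, from 0 (fully open) to 1 (shut). A call has 1 to 12 rows; each row shifts and turns the commanded pose from where the row before left it, along the tool's axes as they then stand; what a row does not reach is not made up. A row lasts 1/12 s, in which the tool goes at most 41.7 mm and 7.16 degrees, less where a joint would pass 70% of its speed; a pose out of reach is approached as far as the arm can. A call with a gripper value outside its range is refused whole. The fingers move at their own pace and stop on an object; FORCE is the grip in N (left out, the last holds). Time passes only in rows, so rows that do not move let the fingers close. It gives the time, the measured TCP pose, the force, the opening and the grip force at its end, in the units of the state.
- manip.get_obs(): the state, without advancing time (a new reading comes with each control period).
- eyes.snapshot(name): name is "scene" or "top" or "wrist"; returns a dict with "frame" (384x512x3 uint8, blue, green, red), "camera_matrix" (3x3 intrinsics, pixels), "R" (3x3) and "t" (3): a world point X has camera coordinates R X + t; the wrist camera has in their place "hand_eye" (4x4, takes a point from camera to tool coordinates, whose origin is the TCP and whose axes are the flange's). Camera axes: x right, y down, z forward; pixel columns grow to the right and rows downward; lengths in m; the calibration is good to about 2 mm. A picture is of the moment at which its call begins: read the wrist's pose just before it. There is no depth.
- manip.close_job(): hands the job in; it is judged then, once.
The state is a dict: "t": time; "joints": joint angles; "dq": joint speeds; "effort": joint torques, N m; "position": TCP position; "tool_rot": TCP orientation; "contact_force": force on the tool from outside, world axes, zero at the start; "ft_torque": the same for the moment, N m; "gripper_width": finger opening in m; "finger_force": force on a finger pad.
Only numpy, scipy, OpenCV 4.12 (cv2) and the standard library are available. Lean on these libraries where they do the work, as an engineer would, in place of code of your own. Each camera call takes 0.05 s, during which the arm holds its last target. There are 200 camera calls.

### The job

Finish the two connector housings in the sloping fixtures: slide the tall brass spacer sleeve from the pink tray all the way down over the bare shaft and let go of it, then swing that housing's white cover down and press it until the catch clicks and holds it shut. Press the other housing's cover shut until it clicks too (before or after, as you like), and leave everything else on the bench where it is.

Things in the scene. Friction and masses are not known exactly. Their poses are not given: they have to be found in the camera images.
- sleeve: the loose brass spacer sleeve to be fitted: plain tube, 28 mm outside, 15 mm bore, 36 mm high, standing on end on the floor of the pink tray; same both ways up. Origin: centre of its underside, z along its bore
- sleeve_mid (a point): centre of the sleeve, on its axis at half height (18 mm)
- tray: shallow pink tray, fixed, 110 x 190 x 12 mm, 4 mm floor and walls; holds the sleeve and the short black ring. Origin: centre of its underside, long side along y
- head_a: aluminium base plate of housing A, 150 x 100 mm, fixed on a 25 degree slope facing the robot's left. This is the housing whose shaft is bare. Origin: foot of the shaft on the plate's upper face, 60 mm above the bench. z: along the shaft, square to the plate, leaning 25 deg from vertical to the low front edge; x: up the slope. Plate: x -79 to 71, y -50 to 50 mm
- head_b: aluminium base plate of housing B, 150 x 100 mm, fixed on a 25 degree slope facing the robot's left. This housing has its brass sleeve on the shaft already. Origin: foot of the shaft on the plate's upper face, 60 mm above the bench. z: along the shaft, square to the plate, leaning 25 deg from vertical to the low front edge; x: up the slope. Plate: x -79 to 71, y -50 to 50 mm
- cover_a (a joint): hinge angle (rad) of housing A's white cover: 0 = fully shut, 2.0 = wide open; starts at 1.78 to 1.92, standing up behind the shaft. Let go before the click, a weak spring lifts it to about 0.8. The ball catch at its front edge resists from about 0.11 rad, gives way under about 10 N on the pad, and snaps it to 0
- cover_b (a joint): hinge angle (rad) of housing B's white cover: 0 = fully shut, 2.0 = wide open; starts half open, at 0.85 to 1.2. Let go before the click, a weak spring lifts it to about 0.8. The ball catch at its front edge resists from about 0.11 rad, gives way under about 10 N on the pad, and snaps it to 0
- nest_a: the fixture that carries housing A: blue supports on a dark steel foot, 170 x 118 x 10 mm, fixed to the bench. Origin: centre of its underside; x to its high (hinge) side
- shaft_a_tip (a point): top of housing A's steel shaft: 12 mm diameter, 40 mm long, tapered over the last 10 mm to a 5 mm tip; on the axis
- post_a (a point): top centre of the black catch post with sprung steel ball at the front of housing A, 64 mm down-slope of the shaft: 13 x 30 mm, 22 mm high above the plate
- cover_a_hinge (a point): middle of the hinge line of cover A (fixed), 54 mm up-slope of the shaft, on the plate's surface; the hinge line runs along the y axis of head_a
- cover_a_pad (a point): centre of the black press pad (26 x 56 mm) on cover A's outer top face, 84 mm from the hinge along the cover, 48 mm square to it; moves with the cover. The cover is a white hood open below: top 100 mm long from the hinge, 84 mm wide, side and front walls 45 mm deep. Its axes: at angle 0 those of the base plate
- nest_b: the fixture that carries housing B: blue supports on a dark steel foot, 170 x 118 x 10 mm, fixed to the bench. Origin: centre of its underside; x to its high (hinge) side
- shaft_b_tip (a point): top of housing B's steel shaft: 12 mm diameter, 40 mm long, tapered over the last 10 mm to a 5 mm tip; on the axis
- post_b (a point): top centre of the black catch post with sprung steel ball at the front of housing B, 64 mm down-slope of the shaft: 13 x 30 mm, 22 mm high above the plate
- cover_b_hinge (a point): middle of the hinge line of cover B (fixed), 54 mm up-slope of the shaft, on the plate's surface; the hinge line runs along the y axis of head_b
- cover_b_pad (a point): centre of the black press pad (26 x 56 mm) on cover B's outer top face, 84 mm from the hinge along the cover, 48 mm square to it; moves with the cover. The cover is a white hood open below: top 100 mm long from the hinge, 84 mm wide, side and front walls 45 mm deep. Its axes: at angle 0 those of the base plate
- collar: short black plastic ring, 36 mm across, 20 mm bore, 12 mm high, lying in the pink tray; not part of the job. Origin: centre of its underside
- plug_1: loose metal plug, a 26 mm steel cube with a short brass barrel; bystander on the bench. Origin: centre of its underside
- plug_2: a second loose plug like plug_1; bystander. Origin: centre of its underside
- driver: loose screwdriver with orange handle, 160 mm long, lying on the bench; bystander. Origin: under its middle
- tin: loose white tin, 72 mm across, 75 mm high; bystander. Origin: centre of its underside
- jar: loose green jar, 52 mm across, 60 mm high; bystander. Origin: centre of its underside
- spool: loose green wire spool standing on end, 56 mm across, 40 mm high; bystander. Origin: centre of its underside
Mind the look-alikes: they are no part of the job. What is shaped like the nest_b but brown is not meant. Leave any red look-alike of the nest_a alone.

How it is judged:
On the way, in this order (a step that is already met when the one before it is completed fails the run):
1. the brass sleeve is fully down on the bare shaft and let go (x of sleeve_mid in the frame of head_a between -0.004 and 0.004 m and y of sleeve_mid in the frame of head_a between -0.004 and 0.004 m and z of sleeve_mid in the frame of head_a between 0.014 and 0.022 m and angle between the z axis of sleeve and the z axis of head_a, either way round below 0.15 rad and contact force between the fingers and sleeve below 0.05 N), for 0.2 s.
2. that housing's cover (A) is pressed shut over it past the catch (value of joint cover_a below 0.03 rad), for 0.2 s.
At the end, for the whole second after the job is handed in: The sleeve is at rest on housing A's shaft, down on the plate within 4 mm, centred within 4 mm and in line with the shaft within 0.15 rad; covers A and B are both held shut by their catches (hinge angle under 0.03 rad, not moving) with nothing touching them (all of step 1 and value of joint each of cover_a, cover_b below 0.03 rad and linear speed of sleeve below 0.02 m/s and velocity of joint cover_a between -0.1 and 0.1 rad/s and velocity of joint cover_b between -0.1 and 0.1 rad/s).
It fails at once if a bystander (black ring, plug, screwdriver, tin, jar or spool) is shoved more than 30 mm from its place (distance of any of collar, plug_1, plug_2, driver, tin, jar, spool from where it was at the start of the episode above 0.03 m).
It also fails if it takes over 66 s, if anything falls off the work surface, if the arm or the gripper's body presses on something with over 40 N, if the wrist force passes 120 N, or if a joint passes its speed limit or range.

## Working session

There is one attempt and no reset: what is moved stays moved. The work goes in short steps, Python scripts to look and compute and a shell command to move; the robot and the scene stay as the last step left them, time stands still between calls to the robot, and variables do not carry over. Pictures are saved under pics/ and viewed, at most 10 in all, crops included, and the job is handed in when it is done.

```bash
ls; mkdir -p pics; python3 - <<'E'
from workcell import manip, eyes
import cv2, numpy as np
print(manip.get_obs())
for n in ("scene","top"):
    s=eyes.snapshot(n); cv2.imwrite(f"pics/{n}0.png",cv2.resize(s["frame"],(800,600),interpolation=cv2.INTER_CUBIC)); np.savez(f"{n}0.npz",**s)
    print(n,s["camera_matrix"],s["R"],s["t"])
s=eyes.snapshot("wrist");print(s["hand_eye"],s["camera_matrix"])
E
```

```text
pics
{'t': 0.0, 'joints': array([-1.30699931,  0.46840047, -0.01162645,  1.60367228,  0.00600791,
        1.07141272, -0.05626128]), 'dq': array([-1.98015897e-04,  2.94768610e-06,  4.06373109e-04, -1.64876722e-03,
        7.45595099e-04, -1.65167708e-04, -3.17318295e-04]), 'effort': array([ 9.38504331e-05, -5.32391131e+01,  2.10355036e-02, -2.51300347e+01,
        1.14047134e-02,  8.00527981e-03,  1.07365764e-06]), 'position': array([0.19618491, 0.61908325, 0.23830309]), 'tool_rot': array([-3.13973868e+00,  1.24518730e-04,  2.83479565e+00]), 'contact_force': array([-0.00558049, -0.05443588,  0.27163435]), 'ft_torque': array([-0.01321969, -0.02830576,  0.01837714]), 'finger_force': 0.0, 'gripper_width': 0.08530617214679076}
scene [[428.86232759   0.         258.53932548]
 [  0.         428.86232759 191.2428253 ]
 [  0.           0.           1.        ]] [[-0.5474615   0.83682732 -0.00243626]
 [ 0.63647013  0.41449196 -0.65046306]
 [-0.54331545 -0.35765409 -0.75953398]] [ 0.30979695 -0.25569688  1.76672283]
top [[351.52520377   0.         256.59773539]
 [  0.         351.52520377 194.14247833]
 [  0.           0.           1.        ]] [[-0.01544373 -0.99977246  0.01471458]
 [-0.98635652  0.01282094 -0.16412325]
 [ 0.16389725 -0.0170485  -0.98633009]] [-0.06013678  0.5023024   1.05951728]
[[-1.09484201e-03 -9.64226322e-01 -2.65078104e-01  6.67008026e-02]
 [ 9.99999195e-01 -8.85771275e-04 -9.08249876e-04 -6.98587813e-04]
 [ 6.40959868e-04 -2.65078885e-01  9.64226516e-01 -1.35198329e-01]
 [ 0.00000000e+00  0.00000000e+00  0.00000000e+00  1.00000000e+00]] [[315.20434997   0.         253.07650066]
 [  0.         315.20434997 193.55058958]
 [  0.           0.           1.        ]]
```

View pics/scene0.png

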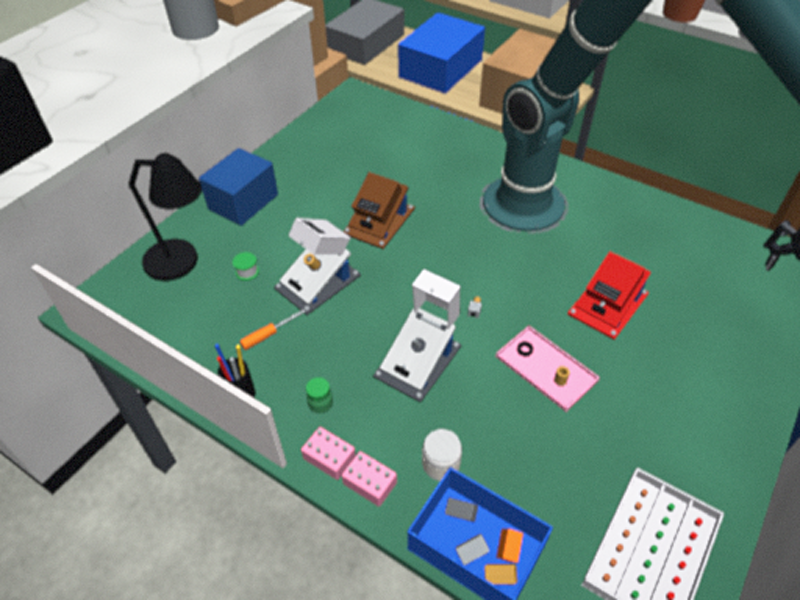

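View pics/top0.png

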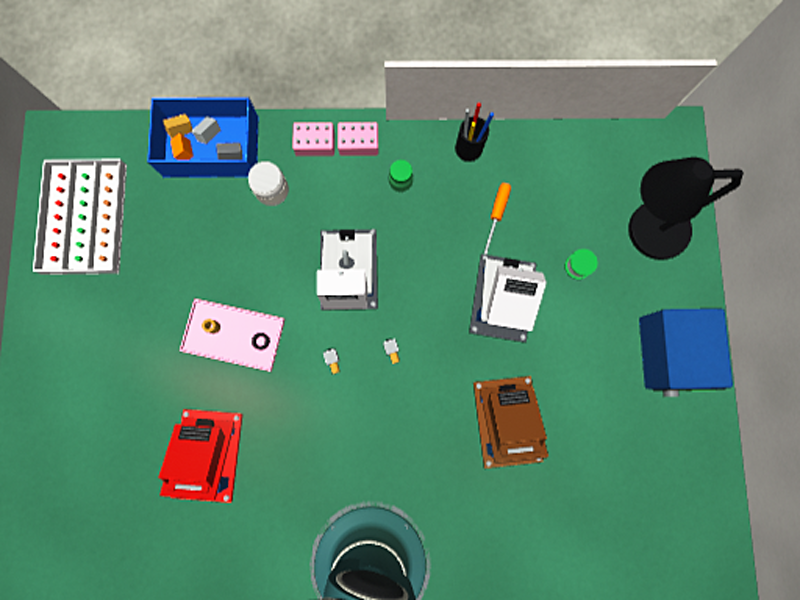

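The top view shows the brass sleeve at about (210,326) and the black ring at (260,341) in the pink tray. Housing A, with the bare shaft at (345,260), is in the middle with its cover up on the robot side. Housing B is at (510,297) with its cover half open. The catch posts point away from the robot. The red and brown copies are decoys.

```bash
cat > h.py <<'E'
import numpy as np, cv2
from scipy.spatial.transform import Rotation as Ro
from workcell import manip, eyes
def cam(s,o=None):
    """camera centre and camera->world rotation"""
    if "R" in s: R=np.array(s["R"]);return -R.T@np.array(s["t"]),R.T
    T=np.array(s["hand_eye"]);W=Ro.from_euler("xyz",o["tool_rot"]).as_matrix()
    return W@T[:3,3]+o["position"],W@T[:3,:3]
def ray(c,K,uv):
    C,R=c;d=R@np.linalg.inv(K)@[uv[0],uv[1],1];return C,d/np.linalg.norm(d)
def onz(c,K,uv,z):
    C,d=ray(c,K,uv);return C+d*(z-C[2])/d[2]
def tri(rays):
    A=sum(np.eye(3)-np.outer(d,d) for _,d in rays);b=sum((np.eye(3)-np.outer(d,d))@C for C,d in rays)
    X=np.linalg.solve(A,b);return X,[np.linalg.norm(np.cross(X-C,d)) for C,d in rays]
def proj(c,K,X):
    C,R=c;p=K@(R.T@(np.asarray(X)-C));return p[:2]/p[2]
def shot(name,file):
    o=manip.get_obs();s=eyes.snapshot(name);np.savez(file,pos=o["position"],rot=o["tool_rot"],**s);return load(file)
def load(file):
    s=dict(np.load(file+".npz"));o=dict(position=s["pos"],tool_rot=s["rot"]) if "pos" in s else None
    return s["frame"],s["camera_matrix"],cam(s,o)
E
python3 - <<'E'
from h import *
ft,Kt,ct=load("top0");fs,Ks,cs=load("scene0")
k=512/800
P={"sleeve":((210,324),(562,374)),"collar":((261,341),(525,349)),"shaftA":((346,257),(418,343)),"postA":((347,235),(401,370)),"plug":((332,362),(475,304)),"tin":((266,180),(442,440)),"postB":((512,263),(294,285)),"shaftB":((0,0),(312,262)),"jar":((401,175),(318,388))}
for n,(a,b) in P.items():
    print(n,onz(ct,Kt,np.array(a)*k,.05).round(3), *[x if isinstance(x,list) else x.round(3) for x in tri([ray(ct,Kt,np.array(a)*k),ray(cs,Ks,np.array(b)*k)])])
E
```

```text
sleeve [0.464 0.309 0.05 ] [0.465 0.319 0.028] [np.float64(0.0028915332421297125), np.float64(0.0028915332421296258)]
collar [0.429 0.208 0.05 ] [0.432 0.222 0.004] [np.float64(0.00283921482259472), np.float64(0.002839214822594684)]
shaftA [0.596 0.042 0.05 ] [0.588 0.044 0.072] [np.float64(0.00442000572738824), np.float64(0.004420005727388247)]
postA [0.642 0.04  0.05 ] [0.644 0.042 0.041] [np.float64(0.0015245039204267222), np.float64(0.0015245039204265993)]
plug [0.386 0.069 0.05 ] [0.387 0.074 0.015] [np.float64(0.001197631882754802), np.float64(0.0011976318827546459)]
tin [0.761 0.207 0.05 ] [0.751 0.203 0.073] [np.float64(0.001655228415194304), np.float64(0.0016552284151942714)]
postB [ 0.58  -0.293  0.05 ] [ 0.581 -0.293  0.038] [np.float64(0.0029803782988199828), np.float64(0.0029803782988198435)]
shaftB [1.177 0.791 0.05 ] [0.814 0.222 0.642] [np.float64(0.15231194186525815), np.float64(0.15231194186525815)]
jar [ 0.769 -0.071  0.05 ] [ 0.772 -0.071  0.043] [np.float64(0.0005738822793406328), np.float64(0.0005738822793407076)]
```

```bash
R='{"dp":[-34.8,-20.9,8.8],"dr":[0,0,0],"jaw":0}'; python3 -m creep '[{"dp":[-34.8,-20.9,8.8],"dr":[0,0,0],"jaw":0},{"dp":[-34.8,-20.9,8.8],"dr":[0,0,0],"jaw":0},{"dp":[-34.8,-20.9,8.8],"dr":[0,0,0],"jaw":0},{"dp":[-34.8,-20.9,8.8],"dr":[0,0,0],"jaw":0},{"dp":[-34.8,-20.9,8.8],"dr":[0,0,0],"jaw":0},{"dp":[-34.8,-20.9,8.8],"dr":[0,0,0],"jaw":0},{"dp":[-34.8,-20.9,8.8],"dr":[0,0,0],"jaw":0},{"dp":[-34.8,-20.9,8.8],"dr":[0,0,0],"jaw":0},{"dp":[-34.8,-20.9,8.8],"dr":[0,0,0],"jaw":0},{"dp":[-34.8,-20.9,8.8],"dr":[0,0,0],"jaw":0}]'
python3 -m creep '[{"dp":[0,0,0],"dr":[0,0,0.12],"jaw":0},{"dp":[0,0,0],"dr":[0,0,0.12],"jaw":0},{"dp":[0,0,0],"dr":[0,0,0.12],"jaw":0},{"dp":[0,0,0],"dr":[0,0,0.12],"jaw":0},{"dp":[0,0,0],"dr":[0,0,0.12],"jaw":0},{"dp":[0,0,0],"dr":[0,0,0.12],"jaw":0},{"dp":[0,0,0],"dr":[0,0,0.12],"jaw":0},{"dp":[0,0,0],"dr":[0,0,0.12],"jaw":0},{"dp":[0,0,0],"dr":[0,0,0.12],"jaw":0},{"dp":[0,0,0],"dr":[0,0,0.12],"jaw":0},{"dp":[0,0,0],"dr":[0,0,0.12],"jaw":0},{"dp":[0,0,0],"dr":[0,0,0.12],"jaw":0}]'
python3 -c "
from workcell import manip;print(manip.get_obs()['joints'])"
```

```text
t: 0.98
position: [0.4658, 0.3136, 0.1509]
tool_rot: [-3.142, -0.0, 2.835]
contact_force: [1.0, -0.9, -0.3]
gripper_width: 0.0853
finger_force: 0.0
t: 1.98
position: [0.4647, 0.3153, 0.1511]
tool_rot: [-3.141, 0.0, 1.389]
contact_force: [-0.4, -0.3, 0.2]
gripper_width: 0.0853
finger_force: 0.0
[-0.99006701  0.44628755  0.42369926  1.91874646 -0.24362924  0.82687623
 -0.61871168]
```

```bash
python3 -m creep '[{"dp":[0,0,0],"dr":[0,0,0.12],"jaw":0},{"dp":[0,0,0],"dr":[0,0,0.12],"jaw":0},{"dp":[0,0,0],"dr":[0,0,0.12],"jaw":0},{"dp":[0,0,0],"dr":[0,0,0.12],"jaw":0},{"dp":[0,0,0],"dr":[0,0,0.12],"jaw":0},{"dp":[0,0,0],"dr":[0,0,0.12],"jaw":0},{"dp":[0,0,0],"dr":[0,0,0.12],"jaw":0},{"dp":[0,0,0],"dr":[0,0,0.12],"jaw":0},{"dp":[0,0,0],"dr":[0,0,0.12],"jaw":0},{"dp":[0,0,0],"dr":[0,0,0.12],"jaw":0},{"dp":[0,0,0],"dr":[0,0,0.12],"jaw":0},{"dp":[0,0,0],"dr":[0,0,0.069],"jaw":0}]'
python3 - <<'E'
from h import *
print(manip.get_obs()["joints"])
shot("wrist","w1")
E
python3 -m creep '[{"dp":[0,30,0],"dr":[0,0,0],"jaw":0},{"dp":[0,20,0],"dr":[0,0,0],"jaw":0},{"dp":[0,0,0],"dr":[0,0,0],"jaw":0}]'
python3 - <<'E'
from h import *
shot("wrist","w2")
cv2.imwrite("pics/w12.png",np.vstack([load("w1")[0][:300],load("w2")[0][:300]]))
E
```

```text
t: 2.98
position: [0.4647, 0.3154, 0.1511]
tool_rot: [3.141, 0.0, 0.001]
contact_force: [-0.7, -0.6, -0.6]
gripper_width: 0.0856
finger_force: 0.0
[-1.2427992   0.51834337  0.76622422  1.93389941 -0.46431051  0.87370258
 -1.80555623]
t: 3.28
position: [0.4653, 0.2607, 0.1513]
tool_rot: [3.14, 0.001, 0.002]
contact_force: [0.0, 0.5, 0.3]
gripper_width: 0.0852
finger_force: 0.0
```

View pics/w12.png

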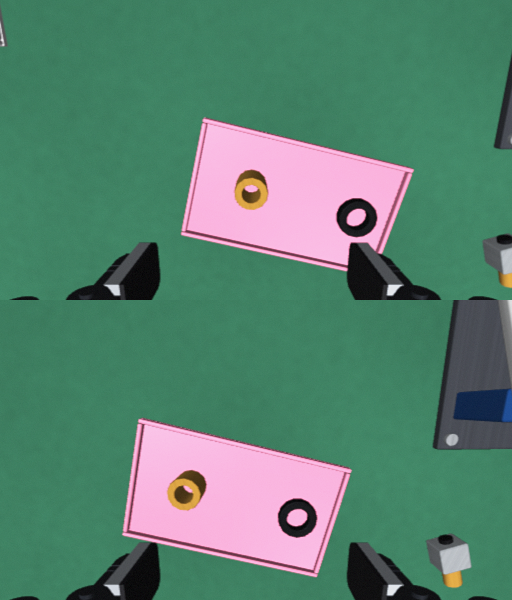

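The stacked wrist views show the sleeve's top ring at about (251,192) in the first and (184,194) in the second. The ring is at (357,217) and (297,218), and a plug lies at the right edge.

```bash
python3 - <<'E'
from h import *
rays=[];pts=[]
for f,g in(("w1",(251,192)),("w2",(184,194))):
    im,K,c=load(f);hsv=cv2.cvtColor(im,cv2.COLOR_BGR2HSV)
    x,y=g;sub=hsv[y-28:y+29,x-28:x+29]
    m=((sub[...,0]>10)&(sub[...,0]<30)&(sub[...,1]>120)).astype(np.uint8)
    v=sub[...,2][m>0];t,_=cv2.threshold(v,0,255,cv2.THRESH_OTSU)
    mb=((m>0)&(sub[...,2]>t)).astype(np.uint8)
    cs,_=cv2.findContours(mb,cv2.RETR_EXTERNAL,cv2.CHAIN_APPROX_NONE);k=max(cs,key=cv2.contourArea)
    e=cv2.fitEllipse(cv2.convexHull(k));uv=np.array(e[0])+[x-28,y-28];print(f,t,uv,e[1],e[2])
    rays.append(ray(c,K,uv));pts.append(onz(c,K,uv,.04))
print(tri(rays),pts)
E
```

```text
w1 157.0 [250.66601372 193.34293938] (31.2039794921875, 32.79705047607422) 104.30390167236328
w2 149.0 [183.36004639 193.81218529] (30.41473388671875, 33.518856048583984) 120.56024169921875
(array([0.46403087, 0.31643116, 0.03901641]), [np.float64(2.0498663543701927e-05), np.float64(2.0498663543576316e-05)]) [array([0.46428164, 0.31642375, 0.04      ]), array([0.46432647, 0.31620687, 0.04      ])]
```

```bash
python3 -m creep '[{"dp":[0,-25,10],"dr":[0,0,0],"jaw":0.5},{"dp":[0,-25,20],"dr":[0,0,0],"jaw":0.5},{"dp":[0,-2,20],"dr":[0,0,0],"jaw":0.5},{"dp":[0,0,10],"dr":[0,0,0],"jaw":0.5},{"dp":[0,0,0],"dr":[0,0,0],"jaw":0.5},{"dp":[0,0,0],"dr":[0,0,0],"jaw":0.5}]'
```

```text
t: 3.83
position: [0.4651, 0.3164, 0.0912]
tool_rot: [3.14, 0.0, 0.005]
contact_force: [-0.2, 0.1, 0.3]
gripper_width: 0.043
finger_force: 0.0
```

```bash
python3 -m creep '[{"dp":[-1,0,25],"dr":[0,0,0],"jaw":0.5},{"dp":[0,0,25],"dr":[0,0,0],"jaw":0.5},{"dp":[0,0,15],"dr":[0,0,0],"jaw":0.5},{"dp":[0,0,8],"dr":[0,0,0],"jaw":0.5},{"dp":[0,0,0],"dr":[0,0,0],"jaw":0.5},{"dp":[0,0,0],"dr":[0,0,0],"jaw":0.5},{"dp":[0,0,0],"dr":[0,0,0],"jaw":0.8},{"dp":[0,0,0],"dr":[0,0,0],"jaw":0.9},{"dp":[0,0,0],"dr":[0,0,0],"jaw":0.9},{"dp":[0,0,0],"dr":[0,0,0],"jaw":0.9},{"dp":[0,0,0],"dr":[0,0,0],"jaw":0.9}]' 40
```

```text
t: 4.75
position: [0.465, 0.3177, 0.0197]
tool_rot: [-3.14, -0.002, 0.006]
contact_force: [0.3, -1.3, 6.6]
gripper_width: 0.0265
finger_force: 39.5
```

```bash
python3 -m creep '[{"dp":[0,0,-10],"dr":[0,0,0],"jaw":0.9},{"dp":[0,0,-30],"dr":[0,0,0],"jaw":0.9},{"dp":[0,0,-40],"dr":[0,0,0],"jaw":0.9},{"dp":[0,0,-40],"dr":[0,0,0],"jaw":0.9},{"dp":[0,0,-40],"dr":[0,0,0],"jaw":0.9},{"dp":[0,0,-40],"dr":[0,0,0],"jaw":0.9},{"dp":[0,0,-30],"dr":[0,0,0],"jaw":0.9}]'
python3 -m creep '[{"dp":[8,38,0],"dr":[0,0,0],"jaw":0.9},{"dp":[8,38,0],"dr":[0,0,0],"jaw":0.9},{"dp":[8,38,0],"dr":[0,0,0],"jaw":0.9},{"dp":[8,38,0],"dr":[0,0,0],"jaw":0.9},{"dp":[8,38,0],"dr":[0,0,0],"jaw":0.9},{"dp":[8,28,0],"dr":[0,0,0],"jaw":0.9},{"dp":[7,15,0],"dr":[0,0,0],"jaw":0.9},{"dp":[0,0,0],"dr":[0,0,0],"jaw":0.9},{"dp":[0,0,0],"dr":[0,0,0],"jaw":0.9}]'
python3 - <<'E'
from h import *
shot("wrist","w3")
E
python3 -m creep '[{"dp":[0,35,0],"dr":[0,0,0],"jaw":0.9},{"dp":[0,25,0],"dr":[0,0,0],"jaw":0.9},{"dp":[0,0,0],"dr":[0,0,0],"jaw":0.9},{"dp":[0,0,0],"dr":[0,0,0],"jaw":0.9}]'
python3 - <<'E'
from h import *
shot("wrist","w4")
a,b=load("w3")[0],load("w4")[0]
print(manip.get_obs()["joints"])
cv2.imwrite("pics/w34.png",np.vstack([cv2.resize(a[:200,80:480],(800,400),interpolation=cv2.INTER_CUBIC)[:300],cv2.resize(b[:200,20:420],(800,400),interpolation=cv2.INTER_CUBIC)[:300]]))
E
```

```text
t: 5.33
position: [0.4644, 0.3171, 0.2522]
tool_rot: [-3.139, -0.002, 0.005]
contact_force: [1.2, 0.8, -2.0]
gripper_width: 0.0264
finger_force: 39.7
t: 6.08
position: [0.5201, 0.0837, 0.2487]
tool_rot: [-3.141, -0.0, 0.003]
contact_force: [-0.2, 0.7, -1.7]
gripper_width: 0.0261
finger_force: 39.7
t: 6.47
position: [0.5202, 0.0249, 0.2484]
tool_rot: [-3.141, 0.0, 0.005]
contact_force: [-0.5, 1.0, -1.4]
gripper_width: 0.0263
finger_force: 39.8
[-0.8901788   0.32216764  0.95009165  1.95192774 -0.30823975  1.02013957
 -1.36371949]
```

View pics/w34.png

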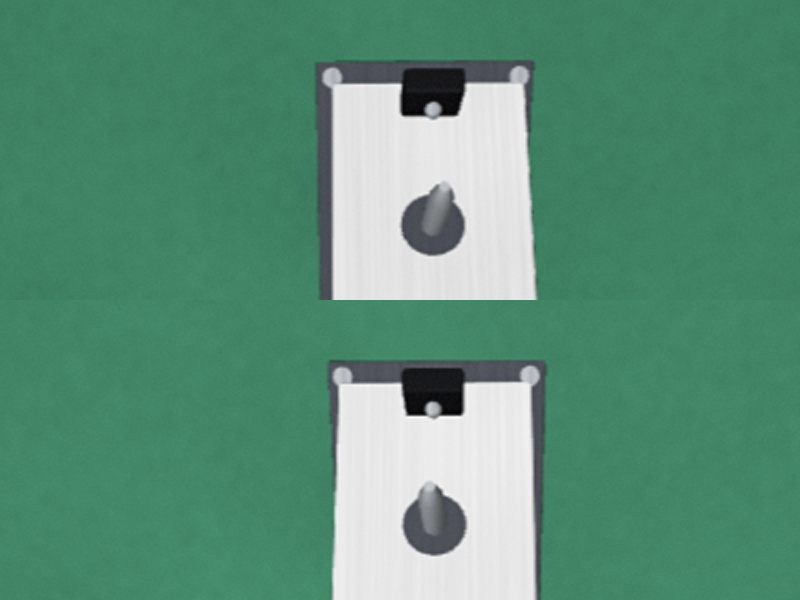

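The upper view has the disc centre at (433,224), the tip at (444,184) and the plate's front corners at (333,84) and (524,82). The lower view has the disc at (434,224), the tip at (429,186) and the corners at (339,83) and (531,81), rows counted from the top of its half. The post is at the front, away from the robot. I'll fit the pose.

```bash
cat > fit.py <<'E'
from h import *
from scipy.optimize import least_squares
def pose(p): # head frame -> world ; p=x,y,z,yaw ; slope 25deg: x up the slope
    R=Ro.from_euler("ZY",[p[3],-np.radians(25)]).as_matrix()
    return R,np.array(p[:3])
HP=np.array([[0,0,0],[0,0,.04],[-.079,-.05,0],[-.079,.05,0]])
def fit(views,p0,fz=None):
    def res(p):
        R,t=pose(p);r=[]
        for (im,K,c),uv in views:
            for X,u in zip(HP,uv):
                if u is not None:r+=list(proj(c,K,R@X+t)-u)
        return r
    s=least_squares(res,p0,x_scale=[.01,.01,.01,.1],loss="soft_l1");return s.x,np.array(res(s.x)).round(1)
E
python3 - <<'E'
from fit import *
v=[(load("w3"),[(296.5,112),(302,92),(246.5,42),(342,41)]),(load("w4"),[(237.2,112),(234.5,93),(189.5,41.5),(285.5,40.5)])]
# head y = z x x ; x toward -world x => y toward -world y : -y corner is left(+world y)
p,r=fit(v,[.59,.042,.06,np.pi]);print(p,r)
np.save("headA.npy",p)
print(tri([ray(c,K,u[0]) for (im,K,c),u in v]),tri([ray(c,K,u[1]) for (im,K,c),u in v]))
E
```

```text
[0.5820224  0.04001007 0.05722388 3.15195029] [-0.5  0.3 -0.   1.2 -0.6 -0.6 -0.4 -0.5  0.3  0.2  0.6  0.   0.3 -0.4
  0.1 -0.1]
(array([0.58230662, 0.04010051, 0.06142863]), [np.float64(4.618889913964652e-05), np.float64(4.618889913973014e-05)]) (array([0.59931912, 0.0405933 , 0.09622293]), [np.float64(0.00046449724539921025), np.float64(0.000464497245399476)])
```

```bash
python3 -m creep '[{"dp":[35,-7,0],"dr":[0,0,0],"jaw":0.9},{"dp":[35,-8,0],"dr":[0,0,0],"jaw":0.9},{"dp":[35,0,0],"dr":[0,0,0],"jaw":0.9},{"dp":[15,0,0],"dr":[0,0,0],"jaw":0.9},{"dp":[0,0,0],"dr":[0,-0.11,0],"jaw":0.9},{"dp":[0,0,0],"dr":[0,-0.11,0],"jaw":0.9},{"dp":[0,0,0],"dr":[0,-0.11,0],"jaw":0.9},{"dp":[0,0,0],"dr":[0,-0.106,0],"jaw":0.9},{"dp":[28,0,20],"dr":[0,0,0],"jaw":0.9},{"dp":[0,0,35],"dr":[0,0,0],"jaw":0.9},{"dp":[0,0,35],"dr":[0,0,0],"jaw":0.9},{"dp":[0,0,0],"dr":[0,0,0],"jaw":0.9}]'
cat > rel.py <<'E'
from fit import *
import sys
n=sys.argv[1]
o=manip.get_obs();R,t=pose(np.load(f"head{n}.npy"));W=Ro.from_euler("xyz",o["tool_rot"]).as_matrix()
print("TCP in head mm",(R.T@(o["position"]-t)*1e3).round(1),"tool axes in head",(R.T@W).round(3).tolist(),"F tool",(W.T@o["contact_force"]).round(1),"q",o["joints"].round(2),o["gripper_width"].round(4),round(o["t"],2))
E
python3 - <<'E'
import numpy as np
np.save("headA.npy",[.5822,.0401,.060,3.152])
E
python3 rel.py A
```

```text
t: 7.52
position: [0.6224, 0.0436, 0.1475]
tool_rot: [-3.141, 0.45, 0.008]
contact_force: [-0.3, 0.9, -0.9]
gripper_width: 0.0263
finger_force: 39.8Traceback (most recent call last):
  File "rel.py", line 5, in <module>
    print("TCP in head mm",(R.T@(o["position"]-t)*1e3).round(1),"tool axes in head",(R.T@W).round(3).tolist(),"F tool",(W.T@o["contact_force"]).round(1),"q",o["joints"].round(2),o["gripper_width"].round(4),round(o["t"],2))
                                                                                                                                                                                  ^^^^^^^^^^^^^^^^^^^^^^^^
AttributeError: 'float' object has no attribute 'round'
```

```bash
sed -i 's/o\["gripper_width"\].round(4)/round(o["gripper_width"],4)/' rel.py
python3 -m creep '[{"dp":[0,0,0],"dr":[0,0,0],"jaw":0.9},{"dp":[0,0,0],"dr":[0,0,0],"jaw":0.9}]' >/dev/null; python3 rel.py A
python3 - <<'E'
from fit import *
im,K,c=shot("wrist","w5");cv2.imwrite("pics/w5.png",cv2.resize(im[84:],(800,469)))
R,t=pose(np.load("headA.npy"));print([proj(c,K,R@X+t).round(1) for X in HP])
E
```

```text
TCP in head mm [ -1.9  -1.4 106.5] tool axes in head [[-1.0, 0.002, -0.002], [0.002, 1.0, -0.001], [0.002, -0.001, -1.0]] F tool [1.8 0.8 0.5] q [-0.54  0.87  0.76  1.41 -0.49  1.52 -1.28] 0.0264 7.68
[array([254.1, 196.5]), array([254.2, 212.8]), array([185.5,  92.9]), array([322.2,  92.5])]
```

View pics/w5.png

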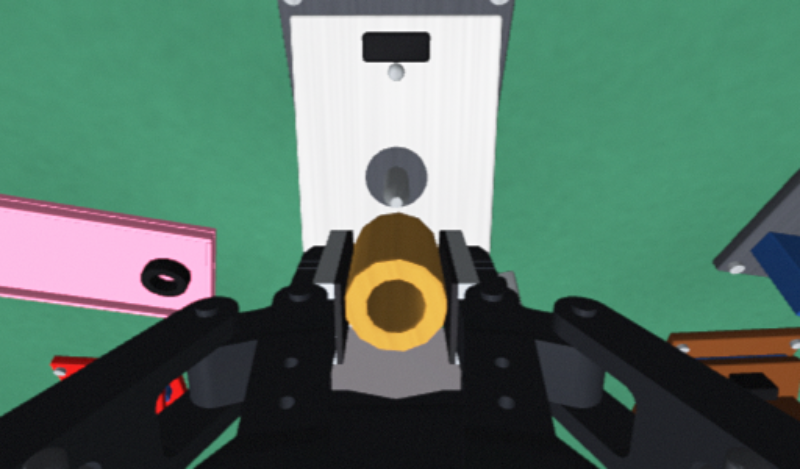

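The wrist view shows the sleeve upright between the pads, its top ring centred at (396,305), with the shaft tip at (397,203) and the disc at (396,178) just ahead. The sleeve and shaft are almost aligned.

```bash
python3 - <<'E'
from fit import *
im,K,c=load("w5");R,t=pose(np.load("headA.npy"))
def hp(uv,z): # intersect ray with head z plane, head mm
    C,d=ray(c,K,uv);C=R.T@(C-t);d=R.T@d;return ((C+d*(z-C[2])/d[2])*1e3).round(1)
k=1.5625
zt=.1065+.0203
print("sleeve top",hp((396/k,84+305/k),zt),"outer top/bottom",hp((396/k,84+351/k),zt),hp((396/k,84+259/k),zt),"L/R",hp((346/k,84+305/k),zt),hp((447/k,84+305/k),zt))
print("tip",hp((397/k,84+203/k),.04),"foot",hp((396/k,84+178/k),0))
E
```

```text
sleeve top [ -1.   -0.5 126.8] outer top/bottom [ 12.9  -0.5 126.8] [-14.1  -0.5 126.8] L/R [ -1.  -13.6 126.8] [ -0.9  12.9 126.8]
tip [ 0.8 -0.1 40. ] foot [ 1.2 -0.5  0. ]
```

```bash
python3 -m creep '[{"dp":[-2,0,20],"dr":[0,0,0],"jaw":0.9},{"dp":[0,0,20],"dr":[0,0,0],"jaw":0.9},{"dp":[0,0,10],"dr":[0,0,0],"jaw":0.9},{"dp":[0,0,8],"dr":[0,0,0],"jaw":0.9},{"dp":[0,0,8],"dr":[0,0,0],"jaw":0.9},{"dp":[0,0,8],"dr":[0,0,0],"jaw":0.9},{"dp":[0,0,0],"dr":[0,0,0],"jaw":0.9}]'; python3 rel.py A
```

```text
t: 8.32
position: [0.5948, 0.0408, 0.0878]
tool_rot: [-3.141, 0.436, 0.006]
contact_force: [0.7, 2.3, -2.7]
gripper_width: 0.0265
finger_force: 39.8
TCP in head mm [ 0.3 -0.5 30.5] tool axes in head [[-1.0, 0.004, -0.001], [0.004, 1.0, -0.003], [0.001, -0.003, -1.0]] F tool [ 1.8 -2.3  2.1] q [-0.56  0.9   0.73  1.54 -0.52  1.38 -1.25] 0.0265 8.32
```

```bash
python3 -m creep '[{"dp":[0,0,6],"dr":[0,0,0],"jaw":0.9},{"dp":[0,0,4],"dr":[0,0,0],"jaw":0.9},{"dp":[0,0,2],"dr":[0,0,0],"jaw":0.9},{"dp":[0,0,2],"dr":[0,0,0],"jaw":0.9},{"dp":[0,0,1],"dr":[0,0,0],"jaw":0.9},{"dp":[0,0,0],"dr":[0,0,0],"jaw":0.9}]'; python3 rel.py A
```

```text
t: 8.82
position: [0.589, 0.0406, 0.075]
tool_rot: [-3.141, 0.435, 0.006]
contact_force: [4.1, 3.1, -2.7]
gripper_width: 0.0265
finger_force: 40.0
TCP in head mm [ 0.2 -0.4 16.5] tool axes in head [[-1.0, 0.004, -0.001], [0.004, 1.0, -0.003], [0.001, -0.003, -1.0]] F tool [ 4.8 -3.1  0.7] q [-0.56  0.91  0.72  1.56 -0.53  1.35 -1.24] 0.0265 8.82
```

```bash
python3 -m creep '[{"dp":[0,0,1],"dr":[0,0,0],"jaw":0.9},{"dp":[0,0,1],"dr":[0,0,0],"jaw":0.9},{"dp":[0,0,0],"dr":[0,0,0],"jaw":0.9}]'; python3 rel.py A
```

```text
t: 9.07
position: [0.5887, 0.0406, 0.0744]
tool_rot: [-3.14, 0.434, 0.007]
contact_force: [3.1, 4.3, 4.8]
gripper_width: 0.0261
finger_force: 40.5
TCP in head mm [ 0.2 -0.4 15.8] tool axes in head [[-1.0, 0.003, -0.002], [0.003, 1.0, -0.003], [0.002, -0.003, -1.0]] F tool [ 0.8 -4.3 -5.6] q [-0.56  0.91  0.72  1.56 -0.53  1.35 -1.24] 0.0261 9.07
```

```bash
python3 -m creep '[{"dp":[0,0,0],"dr":[0,0,0],"jaw":0.5},{"dp":[0,0,0],"dr":[0,0,0],"jaw":0.5},{"dp":[0,0,0],"dr":[0,0,0],"jaw":0.5},{"dp":[0,0,0],"dr":[0,0,0],"jaw":0.5},{"dp":[0,0,-15],"dr":[0,0,0],"jaw":0.5},{"dp":[0,0,-35],"dr":[0,0,0],"jaw":0.5},{"dp":[0,0,-35],"dr":[0,0,0],"jaw":0.5},{"dp":[0,0,-35],"dr":[0,0,0],"jaw":0.5},{"dp":[0,0,-35],"dr":[0,0,0],"jaw":0.9},{"dp":[0,0,-35],"dr":[0,0,0],"jaw":1},{"dp":[0,0,0],"dr":[0,0,0],"jaw":1},{"dp":[0,0,0],"dr":[0,0,0],"jaw":1}]'; python3 rel.py A
python3 - <<'E'
from fit import *
im,K,c=shot("wrist","w6");s=eyes.snapshot("scene");np.savez("scene1.npz",**s);f=s["frame"]
cv2.imwrite("pics/w6.png",np.vstack([im[:250],cv2.resize(f[120:270,150:406],(512,300))]))
E
```

```text
t: 10.07
position: [0.6688, 0.0394, 0.2471]
tool_rot: [3.141, 0.433, 0.005]
contact_force: [-0.6, -0.0, -0.8]
gripper_width: 0.0001
finger_force: 0.0
TCP in head mm [  0.5   1.6 206.2] tool axes in head [[-1.0, 0.005, -0.004], [0.005, 1.0, -0.002], [0.004, -0.002, -1.0]] F tool [-0.2  0.   1. ] q [-0.5   0.85  0.78  1.22 -0.47  1.71 -1.31] 0.0001 10.07
```

View pics/w6.png

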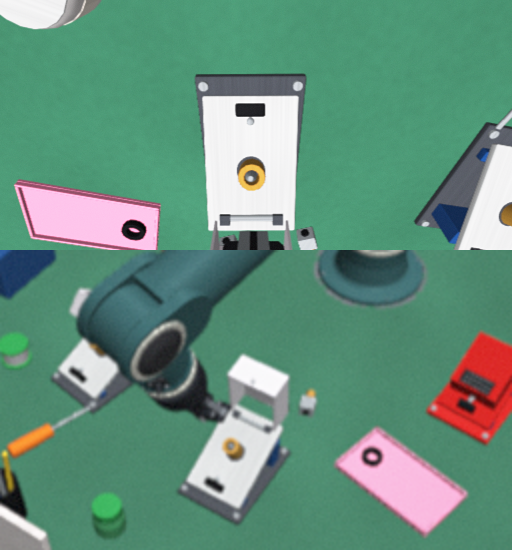

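The sleeve is down over the shaft and clear of the fingers, at (251,177), and cover A still stands up. Next I take the closed fingers behind the cover.

```bash
python3 -m creep '[{"dp":[0,0,-10],"dr":[0,0.11,0],"jaw":1},{"dp":[0,0,-10],"dr":[0,0.11,0],"jaw":1},{"dp":[0,0,0],"dr":[0,0.11,0],"jaw":1},{"dp":[0,0,0],"dr":[0,0.105,0],"jaw":1},{"dp":[-38,0,0],"dr":[0,0,0],"jaw":1},{"dp":[-38,0,0],"dr":[0,0,0],"jaw":1},{"dp":[-38,0,0],"dr":[0,0,0],"jaw":1},{"dp":[-38,0,0],"dr":[0,0,0],"jaw":1},{"dp":[-38,0,0],"dr":[0,0,0],"jaw":1},{"dp":[-22,0,0],"dr":[0,0,0],"jaw":1},{"dp":[0,0,0],"dr":[0,0,0],"jaw":1},{"dp":[0,0,0],"dr":[0,0,0],"jaw":1}]'; python3 rel.py A
python3 - <<'E'
from h import *
s=eyes.snapshot("scene");cv2.imwrite("pics/s2.png",cv2.resize(s["frame"][100:280,160:400],(720,540),interpolation=cv2.INTER_CUBIC))
E
```

```text
t: 11.17
position: [0.4614, 0.0402, 0.2634]
tool_rot: [-3.139, 0.003, 0.008]
contact_force: [1.1, 0.5, 0.8]
gripper_width: 0.0001
finger_force: 0.0
TCP in head mm [195.4  -1.3 133.3] tool axes in head [[-0.908, 0.001, -0.42], [0.003, 1.0, -0.002], [0.42, -0.003, -0.908]] F tool [ 1.1 -0.5 -0.8] q [-1.08  0.15  1.03  2.06 -0.16  1.01 -1.53] 0.0001 11.17
```

View pics/s2.png

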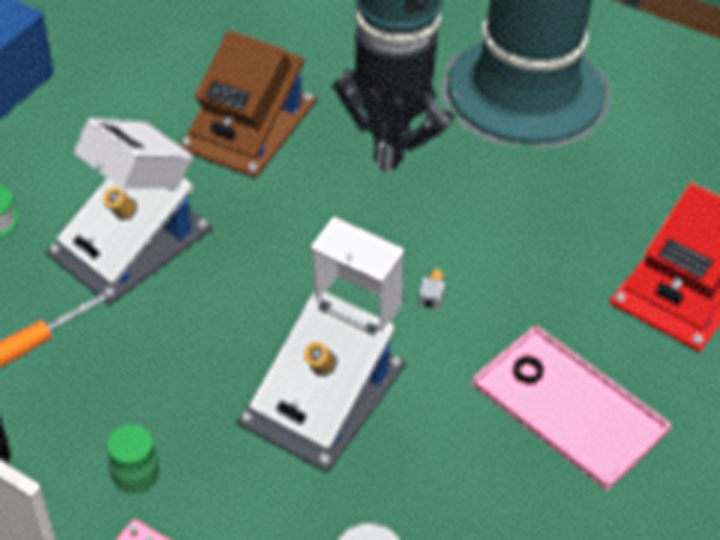

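The scene view shows the gripper at (390,160), behind and above cover A, with the sleeve seated at (320,357). I lower the fingers and sweep.

```bash
python3 -m creep '[{"dp":[0,0,30],"dr":[0,0,0],"jaw":1},{"dp":[0,0,35],"dr":[0,0,0],"jaw":1},{"dp":[0,0,27],"dr":[0,0,0],"jaw":1},{"dp":[0,0,0],"dr":[0,0,0],"jaw":1},{"dp":[10,0,0],"dr":[0,0,0],"jaw":1},{"dp":[10,0,0],"dr":[0,0,0],"jaw":1},{"dp":[10,0,-2],"dr":[0,0,0],"jaw":1},{"dp":[10,0,-4],"dr":[0,0,0],"jaw":1},{"dp":[0,0,0],"dr":[0,0,0],"jaw":1}]'; python3 rel.py A
```

```text
t: 11.97
position: [0.5074, 0.0396, 0.1805]
tool_rot: [3.142, -0.005, 0.006]
contact_force: [0.3, -0.2, -0.2]
gripper_width: 0.0003
finger_force: 0.0
TCP in head mm [118.7  -0.3  77.6] tool axes in head [[-0.904, 0.004, -0.427], [0.004, 1.0, 0.0], [0.427, -0.002, -0.904]] F tool [0.3 0.2 0.2] q [-0.87  0.4   0.9   2.04 -0.41  0.88 -1.3 ] 0.0003 11.97
```

```bash
python3 -m creep '[{"dp":[12,0,-1],"dr":[0,0,0],"jaw":1},{"dp":[18,0,1],"dr":[0,0,0],"jaw":1},{"dp":[18,0,1],"dr":[0,0,0],"jaw":1},{"dp":[14,0,4],"dr":[0,0,0],"jaw":1},{"dp":[12,0,5],"dr":[0,0,0],"jaw":1},{"dp":[9,0,7],"dr":[0,0,0],"jaw":1},{"dp":[0,0,0],"dr":[0,0,0],"jaw":1}]'; python3 rel.py A
python3 - <<'E'
from h import *
s=eyes.snapshot("scene");cv2.imwrite("pics/s3.png",cv2.resize(s["frame"][100:280,160:400],(720,540),interpolation=cv2.INTER_CUBIC))
E
```

```text
t: 12.55
position: [0.588, 0.0402, 0.161]
tool_rot: [3.141, -0.001, 0.006]
contact_force: [0.2, -0.2, 0.2]
gripper_width: -0.0
finger_force: 0.0
TCP in head mm [37.4 -0.  94. ] tool axes in head [[-0.906, 0.004, -0.423], [0.004, 1.0, 0.001], [0.423, -0.001, -0.906]] F tool [ 0.2  0.2 -0.2] q [-0.74  0.57  0.83  1.86 -0.51  0.94 -1.24] -0.0 12.55
```

View pics/s3.png

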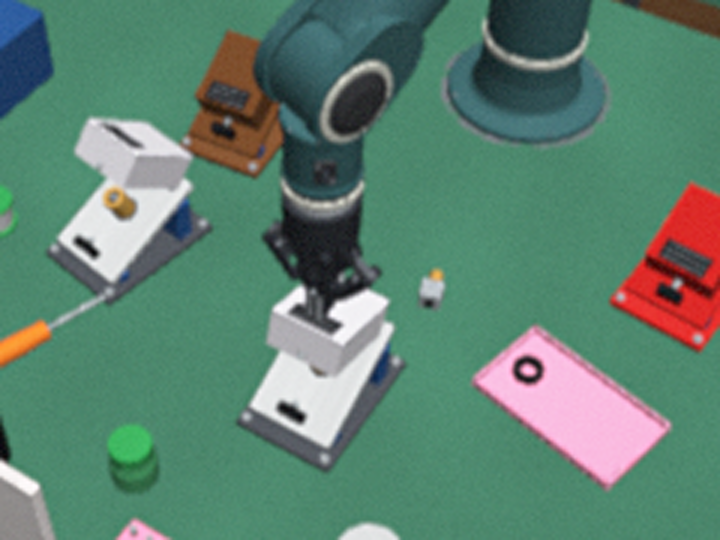

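Fingers at (320,310) rest on the pad of cover A, which is now about 0.8 rad open. I tilt in line with the plate and follow the arc down.

```bash
python3 -m creep '[{"dp":[0,0,-6],"dr":[0,-0.11,0],"jaw":1},{"dp":[0,0,0],"dr":[0,-0.11,0],"jaw":1},{"dp":[0,0,0],"dr":[0,-0.11,0],"jaw":1},{"dp":[0,0,0],"dr":[0,-0.106,0],"jaw":1},{"dp":[14,0,1],"dr":[0,0,0],"jaw":1},{"dp":[14,0,3],"dr":[0,0,0],"jaw":1},{"dp":[9,0,5],"dr":[0,0,0],"jaw":1},{"dp":[8,0,5],"dr":[0,0,0],"jaw":1},{"dp":[7,0,6],"dr":[0,0,0],"jaw":1},{"dp":[7,0,7],"dr":[0,0,0],"jaw":1},{"dp":[0,0,0],"dr":[0,0,0],"jaw":1}]'; python3 rel.py A
```

```text
t: 13.52
position: [0.6279, 0.0404, 0.1159]
tool_rot: [3.141, 0.438, 0.006]
contact_force: [0.2, 0.2, 0.6]
gripper_width: 0.0
finger_force: 0.3
TCP in head mm [-17.8   0.1  70. ] tool axes in head [[-1.0, 0.004, 0.002], [0.004, 1.0, -0.002], [-0.002, -0.002, -1.0]] F tool [-0.1 -0.2 -0.6] q [-0.53  0.91  0.73  1.43 -0.51  1.47 -1.27] 0.0 13.52
```

```bash
python3 -m creep '[{"dp":[5,0,5],"dr":[0,0,0],"jaw":1},{"dp":[4,0,4],"dr":[0,0,0],"jaw":1},{"dp":[2,0,3],"dr":[0,0,0],"jaw":1},{"dp":[1,0,3],"dr":[0,0,0],"jaw":1},{"dp":[0,0,2],"dr":[0,0,0],"jaw":1},{"dp":[0,0,0],"dr":[0,0,0],"jaw":1}]'; python3 rel.py A
```

```text
t: 14.02
position: [0.6333, 0.0404, 0.0982]
tool_rot: [-3.141, 0.434, 0.006]
contact_force: [2.8, 0.7, 5.9]
gripper_width: -0.0001
finger_force: 3.0
TCP in head mm [-30.2   0.3  56.2] tool axes in head [[-1.0, 0.004, -0.003], [0.004, 1.0, -0.002], [0.003, -0.002, -1.0]] F tool [ 0.  -0.7 -6.5] q [-0.52  0.94  0.72  1.42 -0.52  1.45 -1.27] -0.0001 14.02
```

```bash
for i in 1; do python3 -m creep '[{"dp":[0,0,1],"dr":[0,0,0],"jaw":1},{"dp":[0,0,1],"dr":[0,0,0],"jaw":1},{"dp":[0,0,1],"dr":[0,0,0],"jaw":1},{"dp":[0,0,0],"dr":[0,0,0],"jaw":1}]'; done; python3 rel.py A
```

```text
t: 14.35
position: [0.6333, 0.0403, 0.0979]
tool_rot: [-3.141, 0.431, 0.007]
contact_force: [4.9, 0.9, 15.3]
gripper_width: -0.0
finger_force: 7.7
TCP in head mm [-30.3   0.3  55.9] tool axes in head [[-1.0, 0.003, -0.006], [0.003, 1.0, -0.002], [0.006, -0.002, -1.0]] F tool [ -2.   -0.9 -16. ] q [-0.52  0.94  0.72  1.42 -0.52  1.44 -1.27] -0.0 14.35
```

```bash
python3 -m creep '[{"dp":[0,0,-10],"dr":[0,0,0],"jaw":1},{"dp":[0,0,-30],"dr":[0,0,0],"jaw":1},{"dp":[0,0,-40],"dr":[0,0,0],"jaw":1},{"dp":[0,0,-40],"dr":[0,0,0],"jaw":1}]'
python3 -m creep '[{"dp":[-9,36,4],"dr":[0,0,0],"jaw":1},{"dp":[-9,36,4],"dr":[0,0,0],"jaw":1},{"dp":[-9,36,4],"dr":[0,0,0],"jaw":1},{"dp":[-9,36,4],"dr":[0,0,0],"jaw":1},{"dp":[-9,36,4],"dr":[0,0,0],"jaw":1},{"dp":[-9,36,4],"dr":[0,0,0],"jaw":1},{"dp":[-9,36,4],"dr":[0,0,0],"jaw":1},{"dp":[-9,36,4],"dr":[0,0,0],"jaw":1},{"dp":[-9,30,4],"dr":[0,0,0],"jaw":1},{"dp":[0,0,0],"dr":[0,0,0],"jaw":1},{"dp":[0,0,0],"dr":[0,0,0],"jaw":1}]'
python3 - <<'E'
from h import *
im,K,c=shot("wrist","w7");s=eyes.snapshot("scene");np.savez("scene2.npz",**s)
f=s["frame"]; print(manip.get_obs()["joints"].round(2))
cv2.imwrite("pics/w7.png",np.hstack([im,cv2.resize(f[120:270,210:300],(230,384),interpolation=cv2.INTER_CUBIC)]))
E
```

```text
t: 14.68
position: [0.6811, 0.041, 0.2037]
tool_rot: [3.142, 0.44, 0.006]
contact_force: [1.0, 0.8, 1.0]
gripper_width: 0.0
finger_force: 0.0
t: 15.6
position: [0.5929, -0.2808, 0.2049]
tool_rot: [3.141, 0.438, -0.0]
contact_force: [0.6, 0.9, -0.1]
gripper_width: 0.0003
finger_force: 0.0
[-0.13  0.86  0.82  1.33 -0.35  1.55 -0.89]
```

View pics/w7.png

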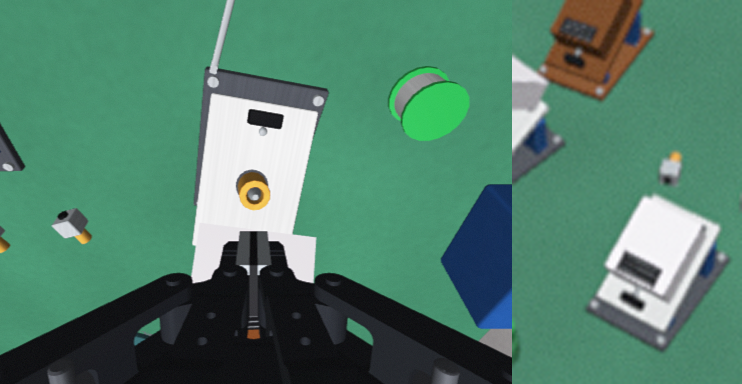

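Cover A is shut in the scene inset. In the wrist view, B's plate front corners are at (211,95) and (316,112), the sleeve top at (254,195), the post top at (265,118), and the cover's lower front edge runs from (197,224) to (316,237).

```bash
python3 - <<'E'
from fit import *
im,K,c=load("w7")
L=np.array([[-.079,-.05,0],[-.079,.05,0],[0,0,.036],[-.064,0,.022]]);U=np.array([(211,95),(316,112),(254,195),(265.5,118.5)])
E=np.array([(197,224),(316,237)])
def edge(th,y): return np.array([.054-.1*np.cos(th)+.003*np.sin(th),y,.1*np.sin(th)+.003*np.cos(th)])
def res(q):
    R,t=pose([q[0],q[1],.06,q[2]])
    return np.r_[np.concatenate([proj(c,K,R@X+t)-u for X,u in zip(L,U)]),proj(c,K,R@edge(q[3],-.042)+t)-E[0],proj(c,K,R@edge(q[3],.042)+t)-E[1]]
s=least_squares(res,[.524,-.284,3.0,1.0]);print(s.x,s.fun.round(1))
x,y,yaw,th=s.x;np.save("headB.npy",[x,y,.06,yaw])
R,t=pose([x,y,.06,yaw])
for a in(th,.8,.6,.4,.2,.1,0): print(round(a,2),[round(float(v),1) for v in (54-84*np.cos(a)+48*np.sin(a),84*np.sin(a)+48*np.cos(a))])
E
python3 rel.py B
```

```text
[ 0.51705147 -0.28007527  2.97068626  1.08730058] [-1.3 -1.6  1.5 -1.1  0.3  0.9 -0.9  1.7  1.5 -0.2 -1.2  0.4]
1.09 [57.4, 96.7]
0.8 [29.9, 93.7]
0.6 [11.8, 87.0]
0.4 [-4.7, 76.9]
0.2 [-18.8, 63.7]
0.1 [-24.8, 56.1]
0 [-30.0, 48.0]
TCP in head mm [ -8.2 -16.3 163.1] tool axes in head [[-0.987, -0.16, -0.005], [-0.16, 0.984, 0.073], [-0.007, 0.073, -0.997]] F tool [-0.3 -1.  -0.1] q [-0.13  0.86  0.82  1.33 -0.35  1.55 -0.89] -0.0004 15.7
```

```bash
python3 -m creep '[{"dp":[0,0,0],"dr":[0.036,0,0.08],"jaw":1},{"dp":[0,0,0],"dr":[0.036,0,0.08],"jaw":1},{"dp":[-31,5,0],"dr":[0,0,0],"jaw":1},{"dp":[-31,5,0],"dr":[0,0,0],"jaw":1},{"dp":[-31,6,0],"dr":[0,0,0],"jaw":1},{"dp":[0,0,0],"dr":[0,0,0],"jaw":1},{"dp":[0,0,0],"dr":[0,0,0],"jaw":1}]'; python3 rel.py B
```

```text
t: 16.28
position: [0.5093, -0.2782, 0.2452]
tool_rot: [3.14, 0.435, -0.169]
contact_force: [1.0, 0.1, -0.4]
gripper_width: 0.0
finger_force: 0.0
TCP in head mm [ 85.5  -0.6 164.5] tool axes in head [[-1.0, -0.002, -0.002], [-0.002, 1.0, 0.002], [0.002, 0.002, -1.0]] F tool [ 1.1 -0.3 -0.1] q [-0.17  0.72  0.9   1.52 -0.33  1.54 -0.96] 0.0 16.28
```

```bash
python3 -m creep '[{"dp":[0,0,30],"dr":[0,0,0],"jaw":1},{"dp":[0,0,29],"dr":[0,0,0],"jaw":1},{"dp":[0,0,0],"dr":[0,0,0],"jaw":1},{"dp":[12,0,0],"dr":[0,0,0],"jaw":1},{"dp":[12,0,1],"dr":[0,0,0],"jaw":1},{"dp":[12,0,1],"dr":[0,0,0],"jaw":1},{"dp":[12,0,2],"dr":[0,0,0],"jaw":1},{"dp":[12,0,3],"dr":[0,0,0],"jaw":1},{"dp":[12,0,5],"dr":[0,0,0],"jaw":1},{"dp":[9,0,5],"dr":[0,0,0],"jaw":1},{"dp":[8,0,5],"dr":[0,0,0],"jaw":1},{"dp":[0,0,0],"dr":[0,0,0],"jaw":1}]'; python3 rel.py B
```

```text
t: 17.28
position: [0.5551, -0.2872, 0.131]
tool_rot: [3.139, 0.438, -0.17]
contact_force: [-0.7, 0.3, 0.6]
gripper_width: -0.0004
finger_force: 0.2
TCP in head mm [-5.1  0.5 80.7] tool axes in head [[-1.0, -0.001, 0.002], [-0.001, 1.0, 0.003], [-0.002, 0.003, -1.0]] F tool [-0.9 -0.2 -0.2] q [-0.1   0.91  0.82  1.46 -0.43  1.44 -0.97] -0.0004 17.28
```

```bash
python3 -m creep '[{"dp":[7,0,5],"dr":[0,0,0],"jaw":1},{"dp":[7,0,5],"dr":[0,0,0],"jaw":1},{"dp":[6,0,6],"dr":[0,0,0],"jaw":1},{"dp":[3,0,4],"dr":[0,0,0],"jaw":1},{"dp":[2,0,3],"dr":[0,0,0],"jaw":1},{"dp":[0,0,2],"dr":[0,0,0],"jaw":1},{"dp":[0,0,2],"dr":[0,0,0],"jaw":1},{"dp":[0,0,0],"dr":[0,0,0],"jaw":1}]'; python3 rel.py B
```

```text
t: 17.95
position: [0.5671, -0.2898, 0.0986]
tool_rot: [3.138, 0.433, -0.17]
contact_force: [4.8, -1.2, 3.1]
gripper_width: -0.0001
finger_force: 2.4
TCP in head mm [-29.8   1.1  56.5] tool axes in head [[-1.0, -0.001, -0.003], [-0.001, 1.0, 0.004], [0.003, 0.004, -1.0]] F tool [ 3.1  0.4 -4.9] q [-0.08  0.96  0.79  1.43 -0.46  1.41 -0.97] -0.0001 17.95
```

Add a firm press, then withdraw and look.

```bash
python3 -m creep '[{"dp":[0,0,2],"dr":[0,0,0],"jaw":1},{"dp":[0,0,2],"dr":[0,0,0],"jaw":1},{"dp":[0,0,0],"dr":[0,0,0],"jaw":1}]'; python3 rel.py B
python3 -m creep '[{"dp":[0,0,-12],"dr":[0,0,0],"jaw":1},{"dp":[0,0,-35],"dr":[0,0,0],"jaw":1},{"dp":[0,0,-40],"dr":[0,0,0],"jaw":1},{"dp":[-20,0,-35],"dr":[0,0,0],"jaw":1},{"dp":[-40,0,0],"dr":[0,0,0],"jaw":1},{"dp":[-40,0,0],"dr":[0,0,0],"jaw":1},{"dp":[-30,0,0],"dr":[0,0,0],"jaw":1},{"dp":[0,0,0],"dr":[0,0,0],"jaw":1},{"dp":[0,0,0],"dr":[0,0,0],"jaw":1}]'
python3 - <<'E'
from h import *
a=eyes.snapshot("top")["frame"];b=eyes.snapshot("scene")["frame"]
cv2.imwrite("pics/end.png",np.hstack([cv2.resize(a[100:300,110:370],(468,360)),cv2.resize(b[100:280,160:310],(300,360))]))
E
```

```text
t: 18.2
position: [0.567, -0.2898, 0.0982]
tool_rot: [3.138, 0.43, -0.169]
contact_force: [7.9, 0.1, 17.5]
gripper_width: 0.0004
finger_force: 9.4
TCP in head mm [-30.    1.1  56.2] tool axes in head [[-1.0, -0.001, -0.006], [-0.001, 1.0, 0.004], [0.006, 0.004, -1.0]] F tool [ -0.2  -1.4 -19.2] q [-0.08  0.96  0.8   1.44 -0.46  1.4  -0.97] 0.0004 18.2
t: 18.95
position: [0.4977, -0.2774, 0.2609]
tool_rot: [3.141, 0.436, -0.172]
contact_force: [0.7, -0.1, -0.2]
gripper_width: -0.0001
finger_force: 0.0
```

View pics/end.png

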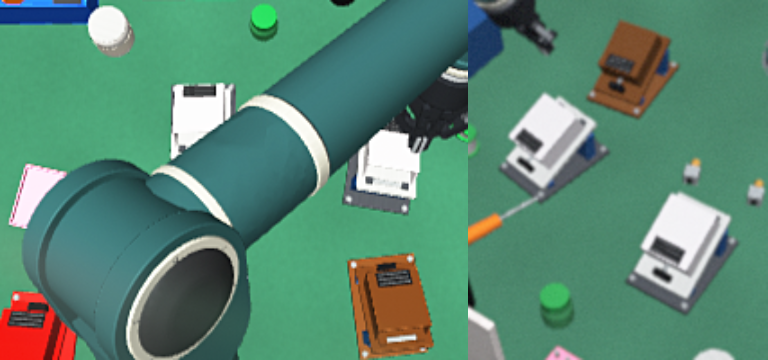

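Both white covers lie flat like the shut brown one, with nothing touching them. Each stopped hard at the shut height under 16 to 19 N, so I hand the job in.

```bash
python3 -c "
from workcell import manip;print(manip.close_job())"
```

```text
the job is handed in; nothing more can be done
None
```

The sleeve is fully down on housing A's shaft and released, and covers A and B are both pressed shut; I handed the job in at about 19 s, but the hand-in returned no verdict.

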